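Press the spray can and the dye bottle back into their spring clips

TASK

Clear the cobbler's bench: put the loose spray can and the loose dye bottle back into the two empty spring clips on the rack, each in the clip of its own size. Press each one straight in from the front, along the rack's plank and never down from above, until it snaps fully home, upright and standing on the plank. Leave the two that are already clipped in, and everything else lying on the bench, where they are.

Things in the scene. Friction and masses are not known exactly. Their poses are not given: they have to be found in the camera images.
- can: The loose short spray can: plain upright cylinder 50 mm in diameter and 140 mm tall, bare grey metal body, black cap of the same diameter from 103 mm up; about 0.2 kg, rigid, closed. Origin: centre of its underside; z up along its axis. Starts standing on the bench.
- bottle: The loose dye bottle: upright cylinder 36 mm in diameter up to 74 mm, cream band round it, then a black domed cap 32 mm in diameter from 83 mm to 108 mm, top at 118 mm; about 0.13 kg, rigid, closed. Origin: centre of its underside; z up along its axis. Starts standing on the bench.
- rack: Fixed wooden bottle rack: plank 115 mm deep (x), 480 long (y), 15 thick, on which bottles stand (end cheeks 30 high), back board 12 thick along its far edge, top 105 mm above the bench, steel rail on its front face. Four spring clips along the rail, 110 mm apart: two large, two small, in any order. Origin: centre of the underside, on the bench; x from open front to back board.
- clip_can: The empty large spring clip (for the 50 mm can), fixed on the rail, two curved jaws open towards -x. Origin: on the plank's top (15 mm above the bench), exactly where the centre of the can's underside is when the can is fully home (about 0.5 mm play); axes parallel to the rack's: press along +x.
- clip_can_mouth (a point): Middle of the large clip's mouth, between its curled lips, 18 mm in front (-x) of its origin and 62 mm above the plank. Jaws: sprung sheet steel, 53 to 71 mm above the plank, mouth 37 mm wide. A can touches the lips with its axis 36 mm before home; pressing it in takes about 3 N until its axis is some 18 mm before home, then the jaws draw it in.
- clip_bottle: The empty small spring clip (for the 36 mm bottle), fixed on the rail, two curved jaws open towards -x. Origin: on the plank's top (15 mm above the bench), exactly where the centre of the bottle's underside is when it is fully home (about 0.5 mm play); axes parallel to the rack's: press along +x.
- clip_bottle_mouth (a point): Middle of the small clip's mouth, between its curled lips, 13 mm in front (-x) of its origin and 62 mm above the plank. Jaws: sprung sheet steel, 53 to 71 mm above the plank, mouth 27 mm wide. A bottle touches the lips with its axis 27 mm before home; pressing it in takes about 3 N until its axis is some 13 mm before home, then the jaws draw it in.
- can_kept: A second spray can like the first, already home in the other large clip: leave it there. Origin: centre of its underside.
- bottle_kept: A second dye bottle like the first, already home in the other small clip: leave it there. Origin: centre of its underside.
- polish_tin: Bystander: flat round polish tin, 75 mm in diameter, 26 mm high, loose on the bench. Origin: centre of its underside.
- awl: Bystander: awl lying on the bench, 160 mm long along its x, wooden handle 27 mm thick at -x. Origin: on the bench under its middle.
- hammer: Bystander: cobbler's hammer lying on the bench, 230 mm long along its x, 26 mm high, head at +x. Origin: on the bench, 80 mm from the head along the handle.
- brush: Bystander: wooden shoe brush lying bristles down, 170 x 52 mm, 45 mm high. Origin: centre of its underside.
- shoe_last: Bystander: wooden shoe last standing on its sole, 260 mm long along its x, 80 mm wide, 115 mm high. Origin: centre of its underside.

How it is judged (in metres and radians):
At the end, for the whole second after the job is handed in: The loose can is home in the empty large clip and the loose bottle in the empty small one: axis within 5 mm of the home point, underside at most 6 mm off the plank, upright within 0.08 rad, at rest. The two kept ones are still home (moved under 8 mm, upright within 0.08 rad) (horizontal distance between can and clip_can below 0.005 m and z of can in the frame of clip_can below 0.006 m and angle between each of can, bottle, can_kept, bottle_kept's own z axis and vertical below 0.08 rad and linear speed of each of can, bottle below 0.02 m/s and horizontal distance between bottle and clip_bottle below 0.005 m and z of bottle in the frame of clip_bottle below 0.006 m and distance of each of can_kept, bottle_kept from where it was at the start of the episode below 0.008 m); the robot touches nothing.
It fails at once if the can is brought into its clip from above instead of from the front (its axis within 12 mm of home with its underside over 20 mm above the plank) (horizontal distance between can and clip_can below 0.012 m and z of can in the frame of clip_can above 0.02 m).
It fails at once if the bottle is brought into its clip from above instead of from the front (its axis within 12 mm of home with its underside over 20 mm above the plank) (horizontal distance between bottle and clip_bottle below 0.012 m and z of bottle in the frame of clip_bottle above 0.02 m).
It fails at once if the can or the bottle already clipped in is pulled out or knocked askew (moved over 20 mm) (distance of any of can_kept, bottle_kept from where it was at the start of the episode above 0.02 m).
It fails at once if the polish tin, awl, hammer, brush or shoe last is pushed away (over 30 mm) (distance of any of polish_tin, awl, hammer, brush, shoe_last from where it was at the start of the episode above 0.03 m).
It also fails if it takes over 61 s, if anything falls off the work surface, if the arm or the gripper's body presses on something with over 40 N, if the wrist force passes 120 N, or if a joint passes its speed limit or range.

ROBOT

A 7-joint arm with a two-finger parallel gripper is mounted at the origin on the work surface. World frame = base frame: x ahead of the robot, y to its left, z up, the work surface at z = 0. Lengths are in mm, angles in rad, forces in N, time in s.
With the tool pointing down it reaches from about 425 to 1025 mm from the base axis. Payload 9.4 kg.
Tool frame: the origin (TCP) lies midway between the tips of the shut fingers; the grasp point (between the pads) lies 19 mm behind it (r.grasp_offset is the distance from the TCP to the grasp point, in mm); z points along the fingers, y is the line along which they close (so a half turn about z gives the same grasp; the last joint's range is limited). The gripper opens to 93 mm and grips with 3 to 60 N. Pads are 15 mm wide; open, the fingers measure 128 mm over their backs; the gripper's body (75 mm by 188 mm) begins 65 mm behind the grasp point.
Start: joints at [1.142, 0.599, -0.003, 1.599, 0.002, 0.943, -0.08], TCP at [249.816, -680.6, 218.618] pointing down, gripper open.
Joint ranges: [-2.57, 2.57], [-0.35, 1.97], [-1.29, 1.29], [0.11, 2.56], [-1.05, 4.19], [0.11, 1.86], [-2.63, 2.63]. Speed limits (rad/s): [2.22, 2.22, 3.01, 3.01, 3.14, 3.14, 3.14].

INTERFACE

Orientations are given as a unit quaternion [w, x, y, z].
In Python, from station import r gives the robot as it stands. Calls block until the motion is done:
- r.movep(position, orientation): joint-space move of the TCP to a pose.
- r.move_l(position, rotation=None, feed=150): straight line of the TCP; rotation=None keeps the orientation; feed is the mean speed in mm/s.
- r.movej(angles): joint-space move.
- r.command_gripper(opening): finger opening in mm; the grip force is fixed at half the most; returns when the fingers have stopped.
- r.dwell(seconds).
- r.ik(position, orientation): joint angles nearest the present ones, or None.
- r.observe(): the state.
- r.capture(name): name is "scene" or "top" or "wrist"; returns a dict with "img" (480x640x3 uint8, red, green, blue), "depth" (480x640 float32, mm along the optical axis (not along the pixel's ray), 0 where there is no reading), "vertical_fov" (degrees; the focal length in pixels is half the picture's height over the tangent of half this angle, whatever the lens; pixels are square), "cx", "cy" (the principal point, pixels), "k1" (the pictures are not rectified: a ray, as slopes to the right and down, at radius r is drawn at 1 + k1 r^2 times it, then the intrinsics apply), "T" (4x4, takes a point from camera to world coordinates). Camera axes: x right, y down, z forward; pixel columns grow to the right and rows downward; lengths in mm; the calibration is good to about 2 mm. A picture is of the moment at which its call begins.
A pose or a line that the arm cannot do raises r.Unreachable and nothing moves.
- r.hand_in(): hands the job in; it is judged then, once.
Trained networks look in a picture, given as the dict that the camera call returned (one of the last four; its "shot" number tells which), for a name from the list of things; names that differ only in an ending like _2 or _b are one class to them, and where a whole thing is asked for, a point or a joint stands for the part that bears it (a point fixed in the world has none). Each returns a list of dicts, best first, with "conf" (0 to 1); they miss things now and then, are a little off and sometimes report something else, mostly with a low value. They report only what shows in the picture. A call takes as long as a camera call.
- r.look_for(name, picture): "at" ([row, column] in pixels, amid what is visible of it).
- r.cut_out(name, picture): "region" (480x640 bool, what is visible of it) and "at" ([row, column] in pixels, amid what is visible of it).
The state is a dict: "t": time; "joints": joint angles; "joint_vel": joint speeds; "effort": joint torques, N m; "ee_pos": TCP position; "orientation": TCP orientation; "contact_force": force on the tool from outside, world axes, zero at the start; "ft_torque": the same for the moment, N m; "grip_width": finger opening in mm; "grip_force": force on a finger pad.
Only numpy, scipy, OpenCV 4.12 (cv2) and the standard library are available. Lean on these libraries where they do the work, as an engineer would, in place of code of your own. Each camera call takes 0.05 s, during which the arm holds its last target. There are 200 camera calls.

## Working session

There is one attempt and no reset: what is moved stays moved. The work goes in short steps, each a Python script; the robot and the scene stay as the last script left them, time stands still between calls to the robot, and variables do not carry over. Pictures are saved under pics/ and viewed, at most 10 in all, crops included, and the job is handed in when it is done.

```bash
mkdir -p pics; ls
cat > h.py <<'E'
import numpy as np, cv2
from station import r
def cloud(c):
    f=240/np.tan(np.radians(c["vertical_fov"])/2)
    v,u=np.mgrid[0:480,0:640].astype(np.float64)
    K=np.array([[f,0,c["cx"]],[0,f,c["cy"]],[0,0,1]])
    p=cv2.undistortPoints(np.stack([u.ravel(),v.ravel()],1)[:,None],K,np.array([c["k1"],0,0,0.]))[:,0].reshape(480,640,2)
    d=c["depth"].astype(float)
    P=np.dstack([p[...,0]*d,p[...,1]*d,d])
    T=np.array(c["T"])
    W=P@T[:3,:3].T+T[:3,3]
    W[d==0]=np.nan
    return W
def save(c,n): cv2.imwrite("pics/%s.png"%n,c["img"][...,::-1])
E
python3 - <<'E'
from h import *
for n in ("scene","top"):
    c=r.capture(n); save(c,n+"0"); W=cloud(c); print(n,np.round(c["T"],2).tolist(),c["vertical_fov"])
    for k in ("can","bottle","rack","clip_can","clip_bottle","can_kept","bottle_kept","shoe_last","brush","hammer","awl","polish_tin"):
        for o in r.cut_out(k,c)[:4]:
            p=W[o["region"]]; p=p[~np.isnan(p[:,0])]
            if len(p): print(k,round(o["conf"],2),np.round(o["at"]),len(p),np.percentile(p,[2,50,98],axis=0).round().tolist())
print(r.observe()["t"])
E
```

```text
pics
scene [[0.65, 0.56, -0.51, 1020.95], [0.76, -0.47, 0.46, -458.02], [0.01, -0.69, -0.73, 762.31], [0.0, 0.0, 0.0, 1.0]] 56.84250987854194
can 0.59 [242. 244.] 1377 [[440.0, -189.0, 6.0], [475.0, -172.0, 96.0], [484.0, -144.0, 141.0]]
bottle 0.79 [174. 381.] 554 [[460.0, 217.0, 3.0], [480.0, 224.0, 67.0], [489.0, 244.0, 119.0]]
rack 0.97 [281. 330.] 9211 [[551.0, -259.0, 5.0], [659.0, -77.0, 38.0], [688.0, 204.0, 105.0]]
clip_can 0.75 [223. 409.] 162 [[605.0, 115.0, 16.0], [636.0, 165.0, 78.0], [656.0, 215.0, 87.0]]
clip_bottle 0.64 [273. 322.] 149 [[607.0, -96.0, 69.0], [623.0, -92.0, 80.0], [640.0, -55.0, 87.0]]
can_kept 0.84 [232. 372.] 848 [[612.0, 10.0, 52.0], [638.0, 21.0, 138.0], [653.0, 50.0, 156.0]]
bottle_kept 0.93 [286. 279.] 402 [[602.0, -201.0, 88.0], [620.0, -191.0, 120.0], [627.0, -175.0, 134.0]]
shoe_last 0.71 [375. 147.] 5052 [[451.0, -489.0, 0.0], [608.0, -456.0, 76.0], [685.0, -413.0, 116.0]]
brush 0.8 [164. 423.] 1173 [[404.0, 364.0, 4.0], [488.0, 379.0, 42.0], [560.0, 416.0, 47.0]]
brush 0.19 [177. 381.] 592 [[459.0, 217.0, -1.0], [480.0, 225.0, 64.0], [489.0,
[... 1295 characters left out ...]
], [558.0, 421.0, 50.0]]
hammer 0.71 [269. 467.] 1444 [[326.0, -374.0, 12.0], [480.0, -320.0, 23.0], [541.0, -275.0, 36.0]]
hammer 0.4 [230. 530.] 4195 [[439.0, -483.0, 18.0], [550.0, -442.0, 71.0], [670.0, -410.0, 117.0]]
hammer 0.26 [304. 171.] 395 [[390.0, 301.0, 14.0], [423.0, 314.0, 23.0], [465.0, 327.0, 30.0]]
awl 0.85 [300. 169.] 492 [[390.0, 301.0, 1.0], [429.0, 315.0, 22.0], [509.0, 328.0, 30.0]]
awl 0.28 [195. 300.] 791 [[603.0, 13.0, 26.0], [615.0, 34.0, 152.0], [647.0, 55.0, 159.0]]
polish_tin 0.67 [297. 320.] 1011 [[392.0, -42.0, 18.0], [426.0, -9.0, 26.0], [461.0, 25.0, 31.0]]
polish_tin 0.44 [302. 172.] 353 [[390.0, 302.0, 15.0], [422.0, 314.0, 24.0], [465.0, 324.0, 30.0]]
1.3
```

View pics/scene0.png

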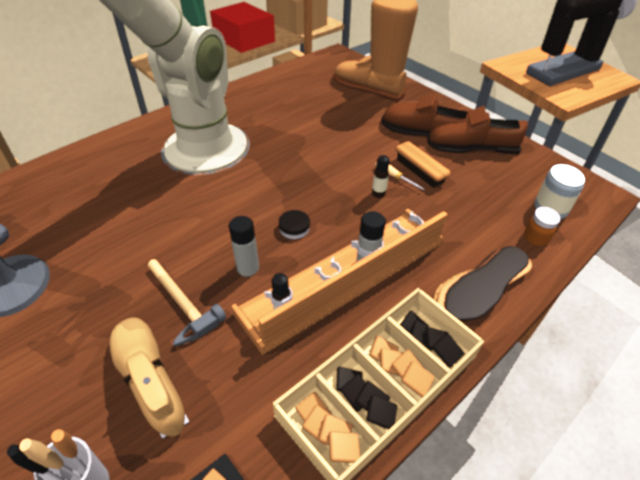

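View pics/top0.png

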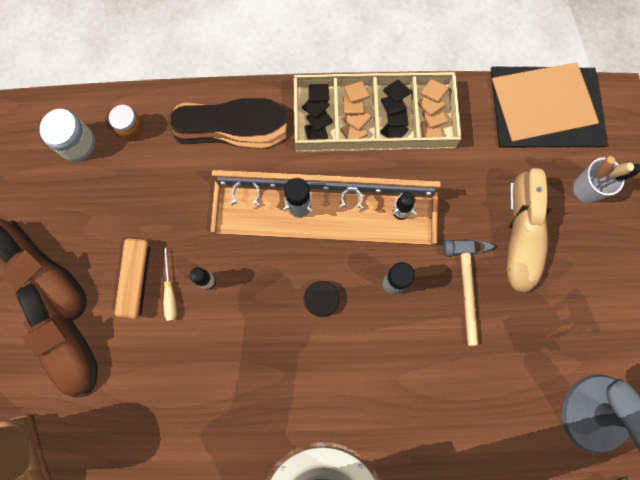

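```bash
cat >> h.py <<'E'
from scipy.optimize import least_squares
def box(W,lo,hi):
    m=np.all((W>lo)&(W<hi),axis=2); return W[m]
def circ(P,R):
    """fit axis of vertical cylinder of radius R to side points, robust"""
    f=lambda q: np.hypot(P[:,0]-q[0],P[:,1]-q[1])-R
    s=least_squares(f,P[:,:2].mean(0),loss="soft_l1",f_scale=1.5); return s.x,np.median(abs(s.fun))
def disc(P,n=0):
    (c,rad)=cv2.minEnclosingCircle(P[:,:2].astype(np.float32)); return np.array(c),rad
E
python3 - <<'E'
from h import *
for n in ("scene","top"):
    c=r.capture(n); W=cloud(c); print(n)
    for k,xy,R,z0,h,zs in (("can",(460,-165),25,0,140,(15,125)),("bottle",(466,230),18,0,118,(12,70)),("can_kept",(625,33),25,15,140,(90,145)),("bottle_kept",(610,-184),18,15,118,None)):
        x,y=xy
        if zs:
            P=box(W,(x-45,y-45,z0+zs[0]),(x+45,y+45,z0+zs[1])); print(k,"side",len(P),*circ(P,R))
        P=box(W,(x-45,y-45,z0+h-5),(x+45,y+45,z0+h+8)); print(k,"top",len(P),np.median(P[:,2]),*disc(P), P[:,:2].mean(0))
    # back board front face / top
    P=box(W,(590,-240,96),(720,200,112)); 
    P=P[(abs(P[:,1]-33)>40)&(abs(P[:,1]+184)>40)]
    print("board top",len(P),cv2.fitLine(P[:,:2].astype(np.float32),cv2.DIST_HUBER,0,.01,.01).ravel(),np.percentile(P,[2,50,98],axis=0))
    P=box(W,(540,-270,11),(640,240,20)); # front edge of plank
    ys=np.arange(-230,200,15); e=[(np.percentile(q[:,0],2),y) for y in ys if len(q:=P[abs(P[:,1]-y)<7])>15]
    print("front edge",cv2.fitLine(np.array(e,np.float32),cv2.DIST_HUBER,0,.01,.01).ravel())
    print("ends",np.percentile(box(W,(550,-300,25),(660,300,50))[:,1],[1,99]))
    for nm,y in (("clip_bottle",-75),("clip_can",145)):
        P=box(W,(575,y-50,62),(665,y+50,92)); P=P[P[:,0]<650]; print(nm,len(P),np.percentile(P,[2,10,50,90,98],axis=0).round(1).tolist())
E
```

```text
scene
can side 839 [ 457.52830294 -163.76502489] 0.5430509698884762
can top 362 139.32930598960348 [ 459.07373047 -164.73893738] 25.339893341064453 [ 460.95687794 -165.50322908]
bottle side 252 [470.51618787 236.06606117] 0.7748206514695788
bottle top 66 116.81779848162773 [472.34893799 234.97341919] 16.203954696655273 [472.90518811 233.33210006]
can_kept side 751 [627.98133515  35.7152041 ] 1.7097807440013035
can_kept top 345 154.36425220675244 [629.55969238  33.92758179] 24.575273513793945 [630.47315398  31.94296193]
bottle_kept top 150 131.14504414720386 [ 612.64868164 -183.9442749 ] 15.124581336975098 [ 612.85564617 -185.50239269]
board top 866 [ 7.8662656e-02  9.9690127e-01  6.6889978e+02 -9.1522675e+00] [[ 647.39958373 -235.50686312   96.48619357]
 [ 666.80394921  -40.87825905  103.91893386]
 [ 687.23610687  192.02816628  106.79569025]]
front edge [ 7.5862482e-02  9.9711829e-01  5.5791266e+02 -2.6042212e+01]
ends [-264.58375951  222.30933689]
clip_bottle 166 [[607.0, -96.7, 67.8], [609.7, -95.1, 70.8], [623.2, -89.9, 80.6], [638.4, -55.9, 86.3], [645.7, -54.9, 89.4]]
clip_can 1
[... 620 characters left out ...]
  33.88710306]
bottle_kept top 147 131.39069345094026 [ 609.60705566 -185.47628784] 15.122291564941406 [ 610.24508943 -185.02348306]
board top 946 [8.0781035e-02 9.9673188e-01 6.6595349e+02 9.8764620e+00] [[ 644.29016832 -234.63526773   96.42035289]
 [ 665.57359874  -23.27367645  104.41248804]
 [ 685.25373718  193.13935441  109.23850804]]
front edge [ 7.8474768e-02  9.9691612e-01  5.5674365e+02 -1.9004925e+01]
ends [-263.58186104  222.8962172 ]
clip_bottle 230 [[605.7, -122.6, 63.8], [610.8, -113.6, 68.3], [645.1, -90.2, 82.2], [648.5, -57.5, 90.2], [649.6, -53.5, 91.5]]
clip_can 83 [[617.4, 116.1, 69.1], [621.2, 117.4, 72.1], [627.9, 126.3, 82.7], [645.9, 169.3, 87.2], [649.0, 171.8, 88.6]]
```

The scene shows the can at (245,245), bottle at (380,178), and the clips in order: bottle_kept, empty small, can_kept, empty large. There is a grey lamp-like object at the left edge, so I'll check its height and the path before moving.

```bash
cat >> h.py <<'E'
TH=-0.079
q0=[0,np.cos(TH/2),np.sin(TH/2),0]; q1=[0,-np.sin(TH/2),np.cos(TH/2),0]
ex=np.array([np.cos(TH),np.sin(TH)]); 
HC=np.array([636.8,143.7]); HB=np.array([619.4,-75.5])
CAN=np.array([457.6,-165]); BOT=np.array([470.8,235.2])
E
python3 - <<'E'
from h import *
c=r.capture("top"); W=cloud(c)
for v,u in ((410,570),(410,600),(430,600),(400,630),(415,635),(380,600)): print(v,u,W[v,u].round())
c=r.capture("scene"); W=cloud(c)
for v,u in ((280,10),(240,3),(260,30)): print(v,u,W[v,u].round())
print(r.observe()["orientation"],r.grasp_offset)
for q in (q0,q1):
    for p in ((*CAN,210),(*CAN,96),(*(HC-120*ex),180),(*HC,113),(*BOT,78),(*HB,94)):
        s=r.ik(p,q); print(p,None if s is None else np.round(s,2))
E
```

```text
410 570 [ 173. -531.   12.]
410 600 [ 171. -585.   42.]
430 600 [ 127. -591.   25.]
400 630 [ 202. -578.  189.]
415 635 [ 174. -585.  192.]
380 600 [ 232. -604.   12.]
280 10 [ 182. -591.   34.]
240 3 [ 235. -550.  175.]
260 30 [ 134. -540.   18.]
[ 2.49871096e-05  9.84573025e-01  1.74974164e-01 -4.23378063e-06] 18.8
(np.float64(457.6), np.float64(-165.0), 210) [ 0.21  0.33  0.03  2.14 -0.01  0.67 -1.4 ]
(np.float64(457.6), np.float64(-165.0), 96) [ 0.19  0.52  0.06  2.25 -0.08  0.38 -1.34]
(np.float64(517.174265290105), np.float64(153.17014229659918), 180) [-0.32  0.43 -0.1   2.06  0.07  0.65 -2.12]
(np.float64(636.8), np.float64(143.7), 113) [-0.35  0.64  0.06  1.86 -0.06  0.65 -1.9 ]
(np.float64(470.8), np.float64(235.2), 78) [-0.65  0.58  0.12  2.17 -0.17  0.39 -2.05]
(np.float64(619.4), np.float64(-75.5), 94) [-0.02  0.63  0.07  1.94 -0.08  0.57 -1.54]
(np.float64(457.6), np.float64(-165.0), 210) [ 0.81  0.42 -0.78  2.11  0.43  0.77  1.25]
(np.float64(457.6), np.float64(-165.0), 96) [ 0.65  0.57 -0.59  2.22  0.65  0.52  1.04]
(np.float64(517.174265290105), np.float64(153.17014229659918), 180) [ 0.19  0.55 -0.84  2.03  0.57  0.81  0.5 ]
(np.float64(636.8), np.float64(143.7), 113) [ 0.14  0.73 -0.72  1.83  0.64  0.83  0.59]
(np.float64(470.8), np.float64(235.2), 78) [-0.15  0.65 -0.61  2.14  0.71  0.56  0.2 ]
(np.float64(619.4), np.float64(-75.5), 94) [ 0.46  0.72 -0.66  1.91  0.65  0.74  0.91]
```

Run:
```python
from h import *
p=r.observe()["ee_pos"]
c=r.capture("wrist"); save(c,"w0")
for z in (480,420,360):
    try: r.move_l([p[0]+60,p[1]-20,z],feed=250); print("up",z); break
    except r.Unreachable as e: print(z,e)
c=r.capture("wrist"); save(c,"w1")
c2=r.capture("top"); save(c2,"t1"); W=cloud(c2); P=box(W,(50,-900,60),(500,-450,900)); print(len(P), np.percentile(P,[1,50,99],axis=0).round())
a=cv2.imread("pics/w0.png");b=cv2.imread("pics/t1.png"); cv2.imwrite("pics/m1.png",cv2.resize(np.hstack([a,b]),(800,300)))
o=r.observe(); print(o["ee_pos"],o["t"],np.round(o["contact_force"],1))
```

```text
up 480
1644 [[ 118. -596.   61.]
 [ 188. -575.  187.]
 [ 496. -457.  194.]]
[ 309.33255067 -700.36259594  478.61056882] 2.875 [ 0.7  0.4 -0.4]
```

View pics/m1.png

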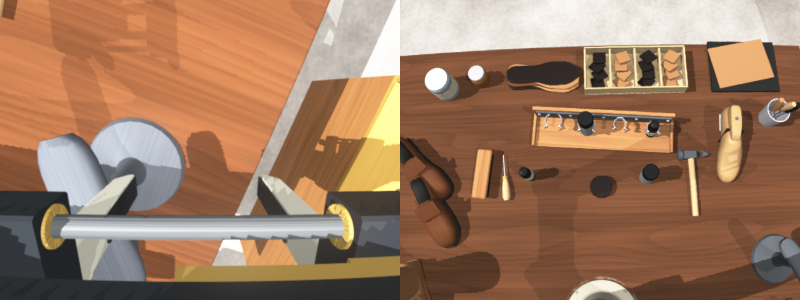

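The wrist picture shows a grey cobbler's anvil about 190 mm tall, which the raised tool now clears. Next is the can: pick it up, then press it in in stages while watching the force.

Run:
```python
from h import *
def st(n):
    o=r.observe(); print(n,round(o["t"],1),np.round(o["ee_pos"],1),np.round(o["contact_force"],1),round(o["grip_width"],1),round(o["grip_force"],1))
r.movep([*CAN,260],q0); st("above")
c=r.capture("top"); W=cloud(c); P=box(W,(410,-210,135),(500,-120,146))
r.move_l([*CAN,97],feed=120); st("down")
r.command_gripper(46); st("grip")
r.move_l([*CAN,150],feed=150); st("lift")
A=HC-110*ex
r.movep([*A,150],q0); st("front")
r.move_l([*A,97+15+2],feed=100); st("low")
for d in (45,):
    r.move_l([*(HC-d*ex),97+17],feed=80); st(d)
c=r.capture("scene"); save(c,"s2"); W=cloud(c); P=box(W,(540,90,135),(680,200,165)); P=P[P[:,2]>P[:,2].max()-8] if 0 else P
c=r.capture("wrist"); save(c,"w2")
a=cv2.imread("pics/s2.png")[150:390,260:580];b=cv2.imread("pics/w2.png"); cv2.imwrite("pics/m2.png",np.hstack([cv2.resize(a,(480,360)),cv2.resize(b,(320,240)).copy() if 0 else cv2.resize(b,(320,360))]))
```

```text
above 5.0 [ 458.  -165.7  260.2] [ 0.1 -1.6 -0.5] 93.2 0.0
down 6.6 [ 457.9 -165.1   97.5] [ 0.3 -0.5 -0.5] 92.8 0.0
grip 7.3 [ 457.6 -165.    97. ] [ 0.6 -0.   0.1] 49.6 30.0
lift 7.8 [ 457.4 -165.   149.8] [-0.1 -0.9 -2.3] 49.8 30.0
front 9.1 [527.  150.6 149.6] [ 0.4 -0.7 -1.5] 49.5 30.0
low 9.6 [527.2 151.7 114. ] [ 0.1 -0.1 -2.4] 49.8 30.0
45 10.5 [591.3 147.3 113.9] [-0.4  0.2 -2.4] 49.9 30.0
```

View pics/m2.png

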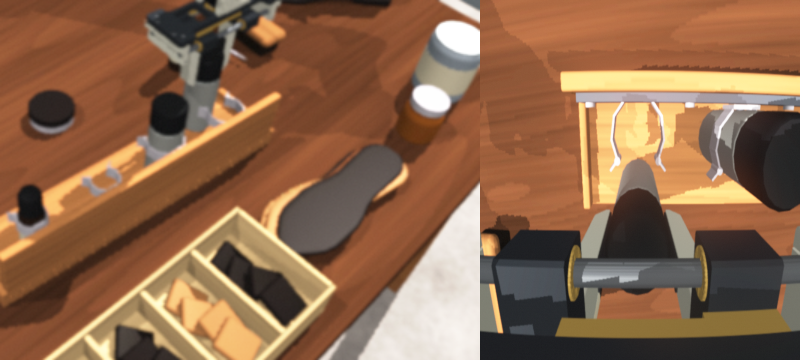

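The can stands in front of the large clip, with the lips at columns 613 and 664 and the can centred near 638. It lines up, so I'll press.

```bash
cat >> h.py <<'E'
def st(n):
    o=r.observe(); f=np.array(o["contact_force"]); print(n,round(o["t"],1),np.round(o["ee_pos"],1),"along/lat/z",np.round([f[:2]@ex,f[1]*ex[0]-f[0]*ex[1],f[2]],1),round(o["grip_width"],1)); return o
E
python3 - <<'E'
from h import *
for d in (38,32,26,21,16,10,4,0):
    r.move_l([*(HC-d*ex),113.5],feed=60); st(d)
c=r.capture("wrist"); save(c,"w3")
c=r.capture("scene"); W=cloud(c); P=box(W,(580,90,100),(690,200,160)); 
c=r.capture("top");
E
```

```text
38 10.9 [599.4 146.7 113.5] along/lat/z [-0.4  0.  -1.9] 49.7
32 11.2 [605.3 146.1 113.5] along/lat/z [-0.5 -0.2 -2.6] 49.5
26 11.4 [610.9 145.7 113.3] along/lat/z [-0.8  0.3 -2.1] 49.3
21 11.7 [615.7 145.3 113.3] along/lat/z [-1.3  0.1 -3.6] 49.7
16 11.9 [621.2 144.9 113.5] along/lat/z [-0.7  0.3 -4.1] 49.5
10 12.2 [627.8 144.5 113.7] along/lat/z [ 0.1 -0.6 -3.1] 49.1
4 12.4 [634.2 143.9 113.8] along/lat/z [ 2.  -0.2 -3.3] 49.9
0 12.7 [637.7 143.6 113.7] along/lat/z [ 3.   0.3 -2.4] 49.6
```

Run:
```python
from h import *
r.command_gripper(68); st("open")
r.move_l([*HC,270],feed=200); r.move_l([*(HC-np.array([150,0])),300],feed=300)
for n in ("scene","top"):
    c=r.capture(n); W=cloud(c); save(c,n+"3")
    for nm,(x,y) in (("can",HC),("kept",(628,34))):
        P=box(W,(x-45,y-45,148),(x+45,y+45,163)); print(n,nm,len(P),np.median(P[:,2]) if len(P) else 0,disc(P)); 
        if n=="scene": P=box(W,(x-45,y-45,115),(x+45,y+45,150)); print(circ(P,25))
        P=box(W,(x-45,y-45,148),(x+45,y+45,163))
        if len(P)>20:
            A=np.c_[P[:,:2]-P[:,:2].mean(0),np.ones(len(P))]; print("slope",np.linalg.lstsq(A,P[:,2],rcond=None)[0].round(3))
st("x")
a=cv2.imread("pics/scene3.png")[150:350,240:500];b=cv2.imread("pics/top3.png")[140:340,180:440]
cv2.imwrite("pics/m3.png",cv2.resize(np.hstack([a,b]),None,fx=1.5,fy=1.5))
```

```text
open 13.4 [636.7 143.7 113.5] along/lat/z [-0.  -0.1  0.3] 68.3
scene can 340 154.75360586124532 (array([642.70373535, 141.94119263]), 24.963199615478516)
(array([641.11483162, 143.79167718]), np.float64(0.6716426673759006))
slope [-4.20000e-02  5.20000e-02  1.54314e+02]
scene kept 369 153.97864957167462 (array([630.69586182,  33.39892197]), 24.976606369018555)
(array([627.77442715,  35.43446529]), np.float64(0.7437115344612888))
slope [-3.80000e-02  4.80000e-02  1.53662e+02]
top can 452 155.0078918850803 (array([642.34667969, 142.14102173]), 25.176456451416016)
slope [-1.0000e-03  2.7000e-02  1.5482e+02]
top kept 491 154.72119953266633 (array([628.50793457,  33.75910187]), 25.306442260742188)
slope [ 1.30000e-02 -6.00000e-03  1.54516e+02]
x 15.1 [487.7 143.6 299.3] along/lat/z [-0.2 -1.1  0.2] 68.1
```

View pics/m3.png

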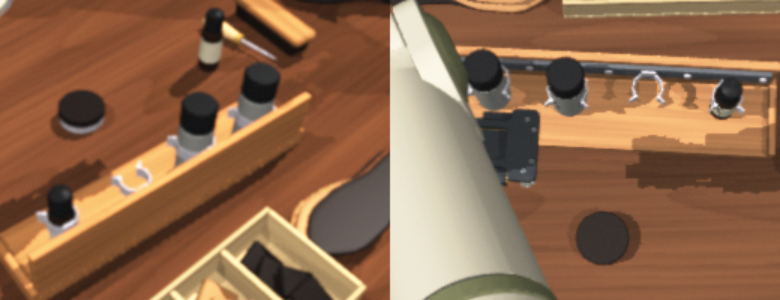

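The can looks seated and upright at (260,90) in the left crop, but its top is about 3–5 mm further in than I predicted. A wrist-camera check by height slices against the kept can should explain it.

Run:
```python
from h import *
def axis(W,x,y,R):
    P=box(W,(x-40,y-40,22),(x+40,y+40,150)); P=P[(P[:,2]<60)|(P[:,2]>92)]
    P=P[np.hypot(P[:,0]-x,P[:,1]-y)<R+9]
    f=lambda q: np.hypot(P[:,0]-q[0]-q[2]*(P[:,2]-85),P[:,1]-q[1]-q[3]*(P[:,2]-85))-R
    s=least_squares(f,[x,y,0,0],loss="soft_l1",f_scale=1)
    return len(P),s.x[:2].round(1),"tilt",s.x[2:].round(3),"foot",(s.x[:2]-70*s.x[2:]).round(1),"res",round(np.median(abs(s.fun)),2)
for p in ((487.7,143.6,300),(487.7,90,270)):
    r.move_l(p,feed=200); c=r.capture("wrist"); W=cloud(c)
    for y,x in ((143,640),(34,628)): print(p,axis(W,x,y,25)); 
    P=box(W,(560,0,150),(700,190,162)); 
    for y in (142,34):
        Q=P[abs(P[:,1]-y)<40]; print("top",len(Q),disc(Q) if len(Q) else 0, np.linalg.lstsq(np.c_[Q[:,:2]-Q[:,:2].mean(0),np.ones(len(Q))],Q[:,2],rcond=None)[0].round(3) if len(Q)>20 else 0)
save(c,"w4")
```

```text
(487.7, 143.6, 300) (861, array([641. , 143.7]), 'tilt', array([0.013, 0.001]), 'foot', array([640. , 143.6]), 'res', np.float64(0.21))
(487.7, 143.6, 300) (1387, array([628.,  34.]), 'tilt', array([0.001, 0.001]), 'foot', array([628. ,  33.9]), 'res', np.float64(0.26))
top 3473 (array([641.53173828, 143.93041992]), 25.116437911987305) [-1.00000e-03  4.00000e-03  1.55418e+02]
top 3379 (array([627.55755615,  34.2616539 ]), 25.457870483398438) [ 1.20000e-02 -1.50000e-02  1.55076e+02]
(487.7, 90, 270) (1420, array([641. , 143.7]), 'tilt', array([ 0.015, -0.001]), 'foot', array([640. , 143.8]), 'res', np.float64(0.25))
(487.7, 90, 270) (1036, array([628.1,  34.3]), 'tilt', array([-0.004, -0.003]), 'foot', array([628.4,  34.5]), 'res', np.float64(0.17))
top 4007 (array([641.44390869, 143.41020203]), 25.3621826171875) [1.00000e-02 1.20000e-02 1.55409e+02]
top 4166 (array([627.89013672,  34.36288452]), 25.266258239746094) [ 1.30000e-02 -1.30000e-02  1.55069e+02]
```

View pics/w4.png

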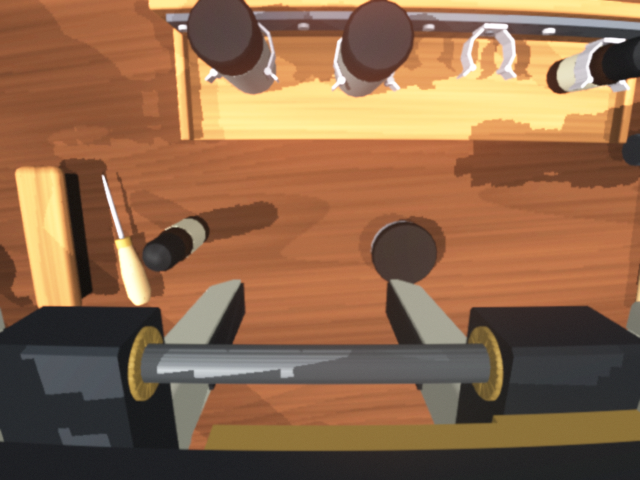

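Run:
```python
from h import *
r.move_l([470,60,330],feed=200)
c=r.capture("wrist"); W=cloud(c); save(c,"w5")
e2=np.array([-ex[1],ex[0]])
O=np.array([628.1,34.2])
m=(W[...,2]>65)&(W[...,2]<89)
hsv=cv2.cvtColor(c["img"],cv2.COLOR_RGB2HSV); bright=(hsv[...,1]<60)&(hsv[...,2]>110)
for nm,s in (("can",110),("kept",0),("clipb",-110),("bk",-220)):
    X=(W[...,:2]-O)@ex; Y=(W[...,:2]-O)@e2-s
    Rr=25 if s>=0 else 18
    k=m&(abs(Y)<45)&(X>-40)&(X<8)
    if nm=="can": k&=np.hypot(X-4,Y)>Rr+2
    elif nm!="clipb": k&=np.hypot(X,Y)>Rr+2
    for side in (-1,1):
        q=k&(Y*side>8); 
        if q.sum()<5: print(nm,side,q.sum()); continue
        x=X[q]; print(nm,side,q.sum(),"front x",np.percentile(x,[1,5,10,20]).round(1),"Y at front",np.median(Y[q][x<np.percentile(x,20)]).round(1),"Y range",np.percentile(Y[q],[5,95]).round(1), "br",np.percentile(X[q&bright],[2,10]).round(1) if (q&bright).sum()>5 else 0)
st("")
```

```text
can -1 138 front x [-17.9 -17.1 -16.  -13.3] Y at front -29.6 Y range [-30.7 -23.5] br [-17.2 -14.1]
can 1 88 front x [-18.2 -17.9 -17.3 -16.6] Y at front 29.9 Y range [21.9 30.5] br [-17.3 -16.6]
kept -1 91 front x [-26.  -25.7 -24.8 -23.8] Y at front -27.6 Y range [-28.5 -19.4] br [-25.8 -24.7]
kept 1 82 front x [-25.4 -25.2 -24.2 -23.1] Y at front 27.4 Y range [19.8 28.2] br [-25.2 -24.1]
clipb -1 183 front x [-13.9 -12.9 -12.  -10.3] Y at front -21.3 Y range [-22.1 -13.7] br [-13.  -11.7]
clipb 1 146 front x [-14.1 -13.  -11.   -9.1] Y at front 20.9 Y range [15.2 23.1] br [-12.7  -9.6]
bk -1 112 front x [-21.4 -20.9 -20.6 -19.7] Y at front -21.9 Y range [-22.3 -14. ] br [-20.9 -20. ]
bk 1 266 front x [-20.9 -20.  -18.4 -15.2] Y at front 22.2 Y range [17.3 23.3] br [-20.6 -18.4]
 16.4 [469.9  60.9 329.5] along/lat/z [-0.3  0.5 -1. ] 68.0
```

The lip tips show that the empty clips sit about 7.5 mm deeper than the kept ones. The can is therefore about 3.7 mm short of home, with its jaws still spread. I'll push it in from the front with closed fingers, just above the jaws.

```bash
cat >> h.py <<'E'
O=np.array([628.1,34.2]); e2=np.array([-ex[1],ex[0]])
HC=O+110*e2+7.7*ex; HB=O-110*e2+7.3*ex
def axis(W,x,y,R,z0=22,z1=150):
    P=box(W,(x-40,y-40,z0),(x+40,y+40,z1)); P=P[(P[:,2]<60)|(P[:,2]>92)]
    P=P[np.hypot(P[:,0]-x,P[:,1]-y)<R+9]
    f=lambda q: np.hypot(P[:,0]-q[0]-q[2]*(P[:,2]-85),P[:,1]-q[1]-q[3]*(P[:,2]-85))-R
    s=least_squares(f,[x,y,0,0],loss="soft_l1",f_scale=1)
    return len(P),s.x[:2].round(1),"tilt",s.x[2:].round(3),"rackxy",((s.x[:2]-O)@ex).round(1),((s.x[:2]-O)@e2).round(1)
def lips(W,s,xc,R):
    X=(W[...,:2]-O)@ex; Y=(W[...,:2]-O)@e2-s
    k=(W[...,2]>65)&(W[...,2]<89)&(abs(Y)<45)&(X>-40)&(X<8)&(np.hypot(X-xc,Y)>R+2)
    return [(np.percentile(X[q],3).round(1),np.median(Y[q][X[q]<np.percentile(X[q],20)]).round(1)) for q in (k&(Y<-8),k&(Y>8)) if q.sum()>5]
E
python3 - <<'E'
from h import *
r.command_gripper(0)
r.movep([*(HC-70*ex),170],q0); r.move_l([*(HC-70*ex),91],feed=150); st("pre")
r.move_l([*(HC-42*ex),91],feed=80)
for d in np.arange(40,28,-1.0):
    r.move_l([*(HC-d*ex),91],feed=40); o=st(d)
    if np.array(o["contact_force"])[:2]@ex<-25: break
r.move_l([*(HC-60*ex),91],feed=100); r.move_l([*(HC-80*ex),170],feed=200)
r.move_l([470,100,330],feed=250)
c=r.capture("wrist"); W=cloud(c); print(axis(W,*HC,25),axis(W,*O,25),lips(W,110,7.7,25),lips(W,0,0,25)); st("")
E
```

```text
pre 19.1 [575.2 148.7  92.2] along/lat/z [0.  0.7 0.6] 0.5
40.0 19.8 [604.4 146.5  91. ] along/lat/z [-0.5  0.1  0.2] 0.3
39.0 20.1 [605.6 146.3  91. ] along/lat/z [ 0.2 -0.1  0. ] 0.7
38.0 20.3 [606.6 146.2  91. ] along/lat/z [-0.4  0.8  0.6] 0.1
37.0 20.6 [607.6 146.2  91. ] along/lat/z [-0.2  1.  -0.2] 0.3
36.0 20.8 [607.9 146.1  90.9] along/lat/z [-3.5  0.5  2. ] 0.5
35.0 21.1 [607.9 146.1  90.8] along/lat/z [-7.8  0.5  4.1] 0.7
34.0 21.3 [607.9 146.1  90.8] along/lat/z [-10.    0.2   6.7] 0.2
33.0 21.6 [608.  146.1  90.8] along/lat/z [-12.5   0.3  10.1] 0.7
32.0 21.8 [608.  146.1  90.8] along/lat/z [-15.4  -0.5  12.2] 0.3
31.0 22.1 [608.1 146.1  90.8] along/lat/z [-18.7  -0.8  14.3] 0.4
30.0 22.3 [608.1 146.   90.8] along/lat/z [-20.9  -1.   17.8] 0.4
29.0 22.6 [608.1 146.   90.8] along/lat/z [-24.8   0.2  18.9] 0.4
(1097, array([641.1, 143.4]), 'tilt', array([0.017, 0.003]), 'rackxy', np.float64(4.3), np.float64(109.9)) (864, array([628. ,  34.2]), 'tilt', array([ 0.005, -0.002]), 'rackxy', np.float64(-0.1), np.float64(-0.0)) [(np.float64(-19.1), np.float64(-11.7)), (np.float64(-19.6), np.float64(12.7))] [(np.float64(-25.7), np.float64(-27.4)), (np.float64(-25.6), np.float64(27.8))]
 24.6 [470.  100.2 328.5] along/lat/z [ 1.   0.4 -1.1] 0.5
```

Run:
```python
from h import *
r.move_l([500,35,250],feed=250)
c=r.capture("wrist"); W=cloud(c); save(c,"w6"); np.save("W6.npy",W)
X=(W[...,:2]-O)@ex; Y=(W[...,:2]-O)@e2; Z=W[...,2]
for s in (-160,-110,-55,0,55,85,110,135):
    for z in (25,40,55,65,75,85,95,102,106):
        k=(abs(Y-s)<8)&(abs(Z-z)<4)&(X>20 if s in(-160,-55,55) else X>-60)&(X<70)
        if k.sum()>6: print(s,z,k.sum(),np.percentile(X[k],[5,50,95]).round(1))
b=(Z>60)&(Z<90)&(abs(Y+110)<30)&(X>-30)&(X<40)
for x in range(-20,36,4):
    k=b&(abs(X-x)<2); y=Y[k]+110; print(x,k.sum(),np.sort(y[y<0])[-1:].round(1),np.sort(y[y>0])[:1].round(1),np.percentile(y,[2,98]).round(1) if k.sum() else 0)
a=cv2.imread("pics/w6.png"); cv2.imwrite("pics/m6.png",cv2.resize(a[0:240,160:640],(800,400),interpolation=cv2.INTER_CUBIC))
```

```text
-160 25 33 [34.3 34.7 35. ]
-160 40 11 [34.3 34.7 35. ]
-160 65 27 [28.  28.5 28.7]
-160 75 57 [25.6 28.4 29. ]
-160 85 68 [26.  28.4 29. ]
-160 95 221 [28.5 31.9 34.8]
-160 102 308 [34.4 39.  45.4]
-160 106 342 [34.8 39.9 45.3]
-110 25 23 [34.2 34.5 34.8]
-110 65 19 [24.8 25.  25.5]
-110 75 39 [23.4 24.8 25.5]
-110 85 55 [24.2 24.8 25.4]
-110 95 241 [26.9 31.7 34.7]
-110 102 312 [34.4 39.  45.5]
-110 106 365 [34.8 39.7 45.5]
-55 25 40 [34.6 34.9 35.2]
-55 40 7 [34.7 34.9 35. ]
-55 65 13 [28.5 29.1 29.4]
-55 75 37 [25.8 27.8 28.7]
-55 85 81 [26.  28.4 28.8]
-55 95 216 [28.6 31.9 34.6]
-55 102 337 [34.3 38.7 45.7]
-55 106 369 [34.7 40.  45.7]
0 25 9 [-25.3 -25.1 -24.2]
0 40 13 [-25.4 -24.9 -24.3]
0 55 13 [-25.3 -25.  -24.2]
0 65 17 [-25.2 -24.7 -24.1]
0 75 14 [-25.3 -24.7 -24.1]
0 85 21 [-25.3 -24.8 -24.1]
0 95 21 [-25.2 -24.8 -23.8]
0 102 187 [-24.7  41.7  45.6]
0 106 247 [-24.7  41.6  45.6]
55 25 37 [34.9 35.2 35.6]
55 65 8 [28.4 28.6 28.8]
55 75 41 [25.2 25.9 29. ]
55 85 87 [25.6 28.6 29.2]
55 95 221 [29.1 32.3 34.9]
55 102 333 [34.7 39.  45.7]
55 106 373 [34.9 39.9 45.7]
85 25 107
[... 383 characters left out ...]
 [-21.2 -20.6 -20. ]
110 85 24 [-21.  -20.4 -19.9]
110 95 70 [-20.6  32.6  35.1]
110 102 249 [-20.   40.6  45.9]
110 106 301 [-19.9  40.9  45.8]
135 75 28 [-18.1 -16.  -14.1]
135 85 33 [-17.8 -15.6 -13.8]
135 102 46 [43.5 45.4 46.2]
135 106 57 [43.1 45.2 46.2]
-20 0 [] [] 0
-16 8 [-22.4] [23.3] [-23.1  23.7]
-12 95 [-17.8] [19.5] [-23.1  24.5]
-8 127 [-12.8] [13.7] [-18.9  20.2]
-4 86 [-13.] [13.5] [-17.7  18.7]
0 83 [-16.7] [17.5] [-19.   20.4]
4 84 [-18.] [19.3] [-20.7  21.4]
8 81 [-17.7] [18.7] [-19.8  20.8]
12 84 [-16.9] [18.] [-19.5  20.1]
16 99 [-14.8] [16.2] [-18.9  19.3]
20 96 [-10.2] [11.9] [-15.7  16. ]
24 219 [-0.] [0.2] [-10.8  11.3]
28 426 [-0.5] [1.9] [-28.8  29.3]
32 0 [] [] 0
```

View pics/m6.png

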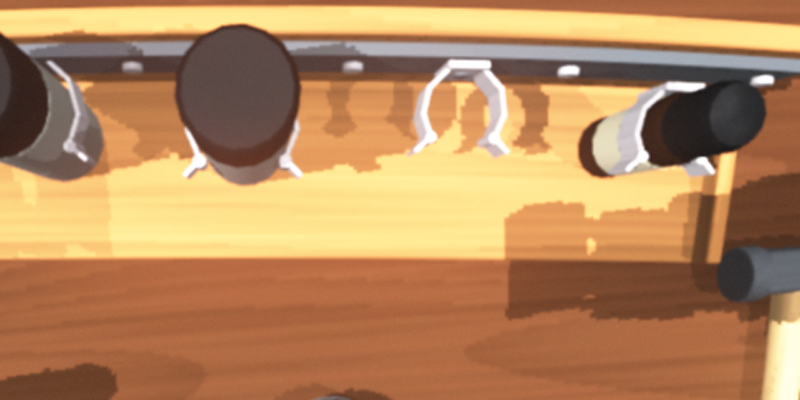

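The crop shows the empty small clip at (465,105) flush on the rail, with its throat 27 mm wide at X≈-6. That puts the bottle's home at X≈+7 on this line. For the can, I'll profile the jaws of its clip and of the kept clip from both sides.

Run:
```python
from h import *
Ps=[np.load("W6.npy").reshape(-1,3)]
for p in ((540,190,290),(540,90,290),(540,-20,290)):
    r.move_l(p,feed=300); c=r.capture("wrist"); Ps.append(cloud(c).reshape(-1,3)); save(c,"w7_%d"%p[1])
P=np.vstack(Ps); P=P[~np.isnan(P[:,0])]; P=P[(P[:,2]>64)&(P[:,2]<89)]; np.save("P7.npy",P)
X=(P[:,:2]-O)@ex; Y=(P[:,:2]-O)@e2
for nm,s,xc in (("can",110,4.2),("kept",0,0)):
    y=Y-s; k=(abs(y)<40)&(np.hypot(X-xc,y)>25.8)
    print(nm)
    for x in range(-28,34,3):
        q=k&(abs(X-x)<1.5); a=y[q&(y<0)]; b=y[q&(y>0)]
        print(x,len(a),len(b),np.percentile(a,[5,95]).round(1) if len(a)>3 else 0,np.percentile(b,[5,95]).round(1) if len(b)>3 else 0)
st("")
```

```text
can
-28 0 0 0 0
-25 0 0 0 0
-22 0 0 0 0
-19 29 17 [-31.9 -30.1] [30.3 31.6]
-16 86 75 [-32.  -26.9] [27.3 31.6]
-13 112 35 [-28.5 -21.8] [23.  28.9]
-10 90 19 [-26.5 -21.9] [22.  26.8]
-7 72 10 [-25.9 -23.9] [23.8 26.4]
-4 70 10 [-27.2 -25. ] [25.9 27.6]
-1 76 10 [-28.3 -25.9] [26.8 28.7]
2 72 9 [-29.4 -27. ] [27.8 29.7]
5 61 6 [-29.9 -28. ] [28.1 29.7]
8 64 6 [-29.5 -27.2] [27.9 28.8]
11 65 8 [-28.5 -26.5] [27. 28.]
14 61 6 [-27.9 -25.5] [26.1 27.7]
17 65 6 [-27.  -24.7] [25.4 27. ]
20 64 13 [-26.2 -23.6] [23.2 26.1]
23 55 16 [-24.5 -19.8] [20.1 23.6]
26 47 7 [-20.9 -16.4] [19.1 21.2]
29 484 70 [-38.9 -11.2] [19.4 38.8]
32 0 0 0 0
kept
-28 0 0 0 0
-25 67 53 [-29.4 -26. ] [26.7 30.2]
-22 63 86 [-27.7 -19.9] [20.4 28.6]
-19 64 95 [-24.8 -18.5] [18.9 25.2]
-16 28 58 [-24.2 -20.2] [20.2 24.6]
-13 17 47 [-24.8 -22.2] [22.4 25. ]
-10 18 46 [-26.  -23.9] [24.1 26.3]
-7 22 47 [-27.2 -24.8] [25.1 27.4]
-4 25 41 [-28.  -25.8] [26.9 28.4]
-1 18 33 [-28.1 -26.1] [26.3 28.2]
2 10 32 [-27.6 -26.2] [26.1 27.7]
5 9 27 [-26.9 -25.6] [25.9 27.1]
8 12 29 [-26.3 -24.4] [25.1 26.2]
11 10 34 [-25.7 -23.9] [24.2 26. ]
14 7 30 [-24.3 -22. ] [21.8 25.4]
17 8 25 [-21.4 -18.3] [19.7 23. ]
20 7 26 [-17.9 -15.5] [16.5 19.8]
23 12 25 [-15.6 -12. ] [12.5 16.6]
26 26 52 [-13.8  -7.6] [ 7.8 14.1]
29 256 344 [-39.2 -12.9] [12.2 39.1]
32 0 0 0 0
 27.0 [540.  -18.8 290. ] along/lat/z [-0.6  0.2 -0.5] 0.6
```

Run:
```python
import cv2,numpy as np
a=cv2.imread("pics/w2.png")[100:300,180:460]
a=cv2.imread("pics/w2.png")[80:280,190:470]
b=cv2.imread("pics/w7_190.png")[0:240,120:440]
cv2.imwrite("pics/m7.png",np.hstack([cv2.resize(a,(400,300),interpolation=2),cv2.resize(b,(400,300),interpolation=2)]))
```

```text
(no output)
```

View pics/m7.png

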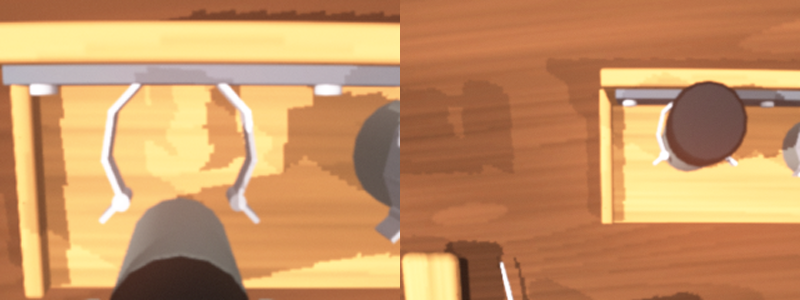

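The left crop shows the large clip's jaws running straight into the rail with no back plate. The can is therefore hard against its end stop, pulled in by the jaws, and its push-in is finished. Next is the bottle.

Run:
```python
from h import *
r.movep([*BOT,250],q0); r.command_gripper(80)
c=r.capture("top"); W=cloud(c)
r.move_l([*BOT,77],feed=150); st("down")
r.command_gripper(28); st("grip")
r.move_l([*BOT,140],feed=150); st("lift")
A=HB-100*ex
r.movep([*A,140],q0); r.move_l([*A,94],feed=120); st("low")
r.move_l([*(HB-38*ex),94],feed=100)
for d in (30,25,20,15,10,5,2,0,-1,-2):
    r.move_l([*(HB-d*ex),93.5],feed=60); o=st(d)
    if np.array(o["contact_force"])[:2]@ex<-12: break
```

```text
down 30.8 [471.1 235.4  77.6] along/lat/z [-0.3  0.6 -0. ] 80.0
grip 31.6 [470.8 235.2  76.9] along/lat/z [-0.3 -0.1 -1. ] 31.7
lift 32.1 [470.6 235.  139.7] along/lat/z [ 0.1 -0.3 -1.4] 31.7
low 33.9 [527.1 -67.2  94. ] along/lat/z [-0.6 -0.1 -1. ] 31.7
30 34.9 [597.  -73.6  93.5] along/lat/z [-0.4  0.2 -1.4] 31.5
25 35.1 [601.6 -74.1  93.3] along/lat/z [-0.2 -0.4 -1.7] 31.5
20 35.4 [606.6 -74.5  93.3] along/lat/z [-1.1 -0.2 -3. ] 31.7
15 35.6 [612.4 -74.9  93.5] along/lat/z [ 1.   0.3 -2.7] 32.0
10 35.9 [618.1 -75.3  93.8] along/lat/z [ 1.4 -0.6 -2.5] 31.9
5 36.1 [623.2 -75.7  93.9] along/lat/z [ 3.7 -0.8 -2.6] 31.5
2 36.4 [625.1 -76.1  93.6] along/lat/z [ 2.8 -1.2 -1.7] 31.3
0 36.6 [626.2 -75.8  93.3] along/lat/z [ 0.   0.2 -1.6] 31.7
-1 36.9 [626.4 -75.9  93.2] along/lat/z [-5.2 -0.1  1.1] 31.7
-2 37.1 [626.5 -75.9  93.2] along/lat/z [-8.   1.2  2.9] 31.8
```

The bottle met its stop at X≈7, as predicted. I'll release, back off and check everything.

Run:
```python
from h import *
r.move_l([*(HB-0.3*ex),93.5],feed=40)
r.command_gripper(55); st("open")
r.move_l([*HB,230],feed=200); r.move_l([480,-50,290],feed=250); 
r.dwell(0.2); c=r.capture("wrist"); W=cloud(c); save(c,"w8")
print("bottle",axis(W,*HB,18,22,88)); 
k=box(W,(595,-110,125),(660,-40,145)); print("bottle top z",k[:,2].max() if len(k) else 0, disc(k) if len(k) else 0)
B=O-220*e2
k=box(W,(B[0]-30,B[1]-30,125),(B[0]+30,B[1]+30,145)); print("kept bottle top",k[:,2].max() if len(k) else 0,disc(k) if len(k) else 0)
print("kept b",axis(W,*B,18,22,88),"kept can",axis(W,*O,25)); print("lips",lips(W,-110,7,18))
r.move_l([480,60,290],feed=250); c=r.capture("wrist"); W=cloud(c); print("can",axis(W,*HC,25),"kept can",axis(W,*O,25))
k=box(W,(600,100,150),(690,190,165)); print("can top",np.median(k[:,2]),disc(k))
c=r.capture("scene"); save(c,"s8"); st("")
a=cv2.imread("pics/s8.png")[150:350,220:480]; b=cv2.imread("pics/w8.png")
cv2.imwrite("pics/m8.png",np.hstack([cv2.resize(a,(400,300)),cv2.resize(b,(400,300))]))
```

```text
open 38.0 [626.5 -76.   93.5] along/lat/z [-0.2  0.4  0.1] 54.5
bottle (126, array([625.9, -75.8]), 'tilt', array([-0.014, -0.01 ]), 'rackxy', np.float64(6.5), np.float64(-109.9))
bottle top z 135.57036810288275 (array([625.66363525, -75.47835541]), 15.557487487792969)
kept bottle top 135.94568361512034 (array([ 609.93225098, -184.48345947]), 15.540931701660156)
kept b (313, array([ 610.4, -185.3]), 'tilt', array([ 0.002, -0.   ]), 'rackxy', np.float64(-0.3), np.float64(-220.2)) kept can (1431, array([628.4,  34.5]), 'tilt', array([-0.005,  0.001]), 'rackxy', np.float64(0.3), np.float64(0.3))
lips [(np.float64(-13.7), np.float64(-21.6)), (np.float64(-13.1), np.float64(21.7))]
can (1886, array([641.6, 143. ]), 'tilt', array([0.008, 0.011]), 'rackxy', np.float64(4.9), np.float64(109.5)) kept can (769, array([628.2,  34.1]), 'tilt', array([-0.005, -0.001]), 'rackxy', np.float64(0.1), np.float64(-0.1))
can top 155.53981994306355 (array([641.37121582, 143.56257629]), 25.384319305419922)
 40.6 [480.   58.9 289.8] along/lat/z [ 0.7 -0.4  0.7] 54.9
```

View pics/m8.png

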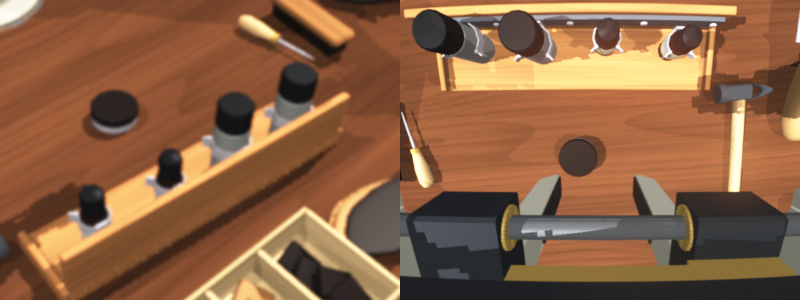

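The bottle is home, and all four stand upright in the rack. The can's foot lags its top by about 1 mm and I have time left. I'll give it one gentle push with tilted fingers at clip level to seat and straighten it, then re-check.

Run:
```python
from h import *
from scipy.spatial.transform import Rotation as Ro
a=np.radians(35)
R=Ro.from_quat([q0[1],q0[2],q0[3],0])*Ro.from_rotvec([0,a,0]); x=R.as_quat(); qt=[x[3],*x[:3]]
print(R.apply([0,0,1]).round(2))
C=O+110*e2
s=r.ik([*(C-70*ex),140],qt); print(s, r.ik([*(C-28*ex),55],qt))
if s is not None:
    r.command_gripper(0)
    r.movep([*(C-70*ex),140],qt); r.move_l([*(C-60*ex),55],feed=150)
    r.move_l([*(C-34*ex),55],feed=100)
    for X in np.arange(-31,-19,1.0):
        r.move_l([*(C+X*ex),55],feed=60); o=st(X)
        if np.array(o["contact_force"])[:2]@ex<-15: break
    r.move_l([*(C-60*ex),55],feed=100); r.move_l([*(C-110*ex),170],feed=250)
    r.movep([480,60,290],q0)
    c=r.capture("wrist"); W=cloud(c); print("can",axis(W,*HC,25),"kept can",axis(W,*O,25)); print(lips(W,110,4.5,25)); st("")
```

```text
[ 0.57 -0.05 -0.82]
[-0.92734275  0.57303997  0.55175548  2.45229206  3.00495931  0.33465953
  1.10560971] [-0.85590105  0.8041401   0.55368673  2.40975097  3.22745717  0.51140779
  0.85129173]
-31.0 45.5 [605.6 146.4  55. ] along/lat/z [-0.8 -0.8 -0.4] 0.8
-30.0 45.8 [606.8 146.2  54.9] along/lat/z [-0.4 -0.8  0.1] 0.5
-29.0 46.0 [607.9 146.1  55. ] along/lat/z [-0.4 -0.3  0.5] 0.4
-28.0 46.3 [608.9 146.   55. ] along/lat/z [-1.3  0.4  0.7] 0.5
-27.0 46.5 [609.4 145.9  54.8] along/lat/z [-2.5 -0.6 -0.5] 0.3
-26.0 46.8 [609.9 145.8  54.5] along/lat/z [-5.6 -0.2 -0.1] 0.8
-25.0 47.0 [610.1 145.7  54.3] along/lat/z [-7.9 -0.1  0.7] 0.5
-24.0 47.3 [610.3 145.6  54.1] along/lat/z [-12.    0.4   3.6] 0.4
-23.0 47.5 [610.5 145.5  54. ] along/lat/z [-14.1   1.5   6.9] 0.4
-22.0 47.8 [610.7 145.5  53.9] along/lat/z [-19.3   2.   10.6] 0.3
can (1815, array([641.8, 142.7]), 'tilt', array([-0.009,  0.015]), 'rackxy', np.float64(5.1), np.float64(109.3)) kept can (778, array([628.2,  34.1]), 'tilt', array([-0.005, -0.001]), 'rackxy', np.float64(0.1), np.float64(-0.0))
[(np.float64(-17.6), np.float64(-29.2)), (np.float64(-17.9), np.float64(30.0))]
 51.6 [479.9  59.9 289.7] along/lat/z [-0.4 -0.4 -0.1] 0.7
```

```bash
python3 -c "
from station import r
print(r.hand_in())"
```

```text
the job is handed in; nothing more can be done
None
```

I handed the job in at about 52 s of the 61 s allowed, but the result was not reported back. The can and the bottle are both in their clips and upright, and the two kept ones are still in place. I'm confident the bottle is home. The can is hard against its stop, about 2–3 mm short of where I measured home, within the 5 mm limit.

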